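Set a proximity sensor's air gap with a feeler gauge

TASK

Set the air gap of the sensor on the sloping stand with the feeler gauge: slide the gauge's blade along the sloping plate into the gap so that it lies flat on the plate with its tip past the sensor, let go of it, and press the sensor gently down by its cap until it just nips the blade. Then draw the blade out sideways: you should feel a light drag (if it is loose, press the sensor down on it again), and the sensor must keep its setting. Finally lay the gauge flat on the bench, a little clear of the stand, and leave the small things round about where they are.

Things in the scene. Friction and masses are not known exactly. Their poses are not given: they have to be found in the camera images.
- target_plate: Fixed steel plate of the stand, 88 x 117 x 8 mm, sloping 30 degrees. Origin: on its upper face where the sensor's axis meets it, 65 mm above the bench. x points up the slope (away from the robot but for the stand's yaw), y level along the plate to the robot's left, z square off the plate, leaning to the robot. Plate spans x -37 to 51, y -45 to 72 mm. Foot on the bench 125 x 125 mm.
- lip (a point): Middle of the inner top edge of a lip 5 mm high and 6 mm thick along the plate's low side, at x = -15 mm in the plate's frame; it runs the plate's whole length, and the blade may rest against it.
- gap_mouth (a point): Middle of the plate's +y edge (plate frame 0, 72, 0 mm): the blade goes in from this end, moving along the plate's -y. The gap is open here.
- bracket (a point): Middle of the bracket round the sensor (plate frame 0, 0, 48 mm): it spans y -17 to 17, z 40 to 56 mm, and is carried by a column at x 35 to 49, y -17 to 17, up to z 64 mm.
- sensor: Threaded cylinder, 18 mm diameter, 88 mm long, z as the plate's. Origin: centre of its lower face, so its z in the plate's frame is the air gap: 9.5 to 15 mm at the start, to become the blade's 6 mm (within 1.5). It slides only along z (gap 2.5 to 16 mm) in its bracket against about 2.5 N of friction and stays where it is left; no spring. More than 40 N on the blade harms it.
- sensor_top (a point): Centre of the flat top of the sensor's black cap (28 mm diameter, 8 mm high), 88 mm above the sensor's lower face; press here along the plate's -z.
- gauge: Feeler gauge, loose, 0.1 to 0.16 kg, lying flat: steel blade 22 mm wide (x), 6 mm thick (z), 121 mm long, round tip toward -y; at its +y end an upright black grip 14 (x) by 20 mm (y), up to z = 46 mm, to be gripped across its 14 mm. Origin: underside, below the middle of the grip. In the gap its axes go along the plate's, underside on the plate, the grip 76 to 93 mm from the sensor's axis.
- blade_tip (a point): Tip of the blade, on its underside, 111 mm from the gauge's origin along its -y. In the gap it lies 18 to 35 mm past the sensor's axis (plate y = -18 to -35 mm). A nipped blade drags with about 1 to 8 N when drawn out.
- flux_bottle: Bystander: small amber bottle with black cap, 32 x 31 x 58 mm, origin under its centre. Leave alone.
- loupe: Bystander: black loupe, 37 mm across, 30 mm high, origin under its centre. Leave alone.
- solder_reel: Bystander: reel of wire, 61 mm across, 38 mm high, origin under its centre. Leave alone.
- fuse_box: Bystander: flat small box, 40 x 62 x 16 mm, origin under its centre. Leave alone.
Mind the look-alikes: they are no part of the job. Of the things like the gauge, leave any that is turquoise; of the rest the larger one is meant.

How it is judged:
By the outcome, as a careful person would: the job done as asked, in the order asked, and still so for the second after the job is handed in, with the robot touching nothing.
It also fails if it takes over 58 s, if anything falls off the work surface, if the arm or the gripper's body presses on something with over 40 N, if the wrist force passes 120 N, or if a joint passes its speed limit or range.

ROBOT

A 6-joint arm with a two-finger parallel gripper is mounted at the origin on a cart in front of the work surface, level with it; the furniture and walls round the work are solid. World frame = base frame: x ahead of the robot, y to its left, z up, the work surface at z = 0. Lengths are in m, angles in rad, forces in N, time in s.
With the tool pointing down it reaches from about 0.375 to 0.975 m from the base axis. Payload 3.8 kg.
Tool frame: the origin (TCP) lies midway between the tips of the shut fingers; the grasp point (between the pads) lies 19 mm behind it; z points along the fingers, y is the line along which they close (so a half turn about z gives the same grasp; the last joint's range is limited). The gripper opens to 85 mm and grips with 20 to 120 N. Pads are 22 mm wide; open, the fingers measure 114 mm over their backs; the gripper's body (76 mm by 85 mm) begins 54 mm behind the grasp point. The pads swing forward as they close: fully open they stand 13 mm farther back than shut.
Start: joints at [-1.346, 0.264, 1.604, -0, 1.274, -0.037], TCP at [0.175, -0.652, 0.231] pointing down, gripper open.
Joint ranges: [-2.63, 2.63], [-0.94, 2.18], [0.31, 2.57], [-1.31, 4.45], [0, 2.66], [-2.55, 2.55]. Speed limits (rad/s): [2.57, 2.57, 3.14, 3.14, 3.14, 3.14].

INTERFACE

Orientations are given as a rotation vector (axis times angle).
In Python, from workcell import read_state, vision, ticket gives the robot as it stands. The module is installed in compiled form; this text tells all that it offers.
- The arm moves only by the tool jog_arm, never from a script. Its arguments are lists of equal length, an entry for each row: "turn": the turn, a rotation vector about the tool's x, y, z in rad, a list of three; "delta_pos": the shift along the tool's x, y, z in m, a list of three; "gripper": the finger opening in m, from 0 to 0.0854. In form: {"turn": [[rx, ry, rz], ...], "delta_pos": [[dx, dy, dz], ...], "gripper": [gripper, ...]}. A call has 1 to 20 rows; each row shifts and turns the commanded pose from where the row before left it, along the tool's axes as they then stand; what a row does not reach is not made up. A row lasts 1/12 s, in which the tool goes at most 41.7 mm and 7.16 degrees, less where a joint would pass 70% of its speed; a pose out of reach is approached as far as the arm can. A call with a gripper value outside its range is refused whole. The fingers move at their own pace and stop on an object; "grip_force" is the grip in N (left out, the last holds). Time passes only in rows, so rows that do not move let the fingers close. It gives the time, the measured TCP pose, the force, the opening and the grip force at its end, in the units of the state.
- read_state(): the state, without advancing time (a new reading comes with each control period).
- vision.read_camera(name): name is "scene" or "top"; returns the picture (400x640x3 uint8, red, green, blue); there is no depth.
- vision.calibration(name): a dict with "vfov" (degrees; the focal length in pixels is half the picture's height over the tangent of half this angle, whatever the lens; pixels are square), "cx", "cy" (the principal point, pixels), "R" (3x3) and "t" (3): a world point X has camera coordinates R X + t. Camera axes: x right, y down, z forward; pixel columns grow to the right and rows downward; lengths in m; the calibration is good to about 2 mm. A picture is of the moment at which its call begins. calibration takes no time and is no camera call.
- ticket.finish_job(): hands the job in; it is judged then, once.
The state is a dict: "time": time; "q": joint angles; "joint_vel": joint speeds; "joint_torque": joint torques, N m; "tool_pos": TCP position; "tcp_rot": TCP orientation; "wrist_force": force on the tool from outside, world axes, zero at the start; "torque": the same for the moment, N m; "width": opening from 0.0 (shut) to 1.0 (fully open); "grip_force": force on a finger pad.
Only numpy, scipy, OpenCV 4.12 (cv2) and the standard library are available. Lean on these libraries where they do the work, as an engineer would, in place of code of your own. Each camera call takes 0.05 s, during which the arm holds its last target. There are 200 camera calls.

## Working session

There is one attempt and no reset: what is moved stays moved. The work goes in short steps, Python scripts to look and compute and a tool call to move; the robot and the scene stay as the last step left them, time stands still between calls to the robot, and variables do not carry over. Pictures are saved under pics/ and viewed, at most 10 in all, crops included, and the job is handed in when it is done.

Besides the shell and the picture viewer there is one more tool, called in YAML: its name, and indented under it one key for each argument. jog_arm: Moves the arm, as the interface text tells. Its arguments: {"type":"object","properties":{"turn":{"type":"array","items":{"type":"array","items":{"type":"number"}}},"delta_pos":{"type":"array","items":{"type":"array","items":{"type":"number"}}},"gripper":{"type":"array","items":{"type":"number"}},"grip_force":{"type":"number"}},"required":["turn","delta_pos","gripper"]}

```bash
mkdir -p pics; python3 - <<'E'
from workcell import read_state, vision
import cv2,numpy as np
s=read_state();print(s['time'],s['tool_pos'],s['tcp_rot'])
for n in ('scene','top'):
    im=vision.read_camera(n);cv2.imwrite(f'pics/{n}0.png',im[:,:,::-1]);c=vision.calibration(n);print(n,c)
E
```

```text
0.0 [ 0.17454212 -0.65128604  0.22995904] [-3.11251871e+00 -4.09757589e-01  3.03638680e-04]
scene {'vfov': 47.44419223595983, 'cx': 316.6120068922003, 'cy': 197.3652690703481, 'R': array([[-0.74342093, -0.66861555,  0.01669056],
       [-0.43865893,  0.46859476, -0.76680982],
       [ 0.50487986, -0.57738393, -0.64165733]]), 't': array([0.43730171, 0.31114057, 1.35682815])}
top {'vfov': 48.39857525584168, 'cx': 320.851546810856, 'cy': 198.17849917781746, 'R': array([[-0.01456123, -0.9998927 , -0.00160143],
       [-0.98102622,  0.01459611, -0.19332488],
       [ 0.19332751, -0.001244  , -0.98113349]]), 't': array([0.07308898, 0.55964173, 1.21821396])}
```

View pics/scene0.png

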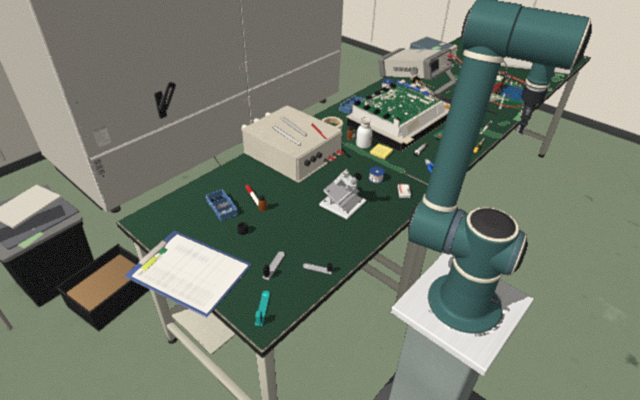

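View pics/top0.png

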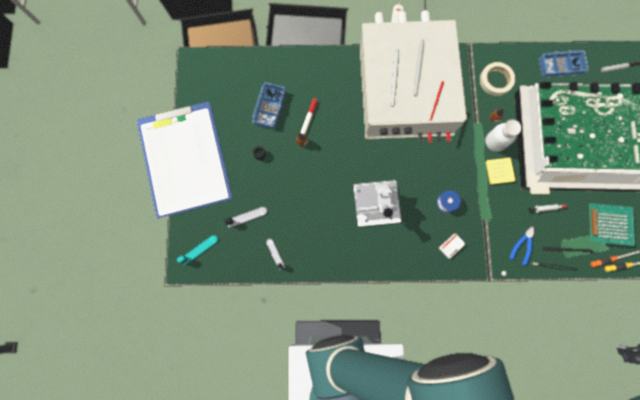

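The scene picture shows the stand near (345,192) and two grey gauges near (273,265) and (318,268), with a turquoise one at (263,308). In the top picture these are the stand at (378,203) and the grey gauges at (246,217) and (275,253). Next I'll enlarge them.

```bash
cat > h.py <<'E'
import numpy as np,cv2
from workcell import read_state, vision
from scipy.spatial.transform import Rotation as Ro
C={n:vision.calibration(n) for n in('scene','top')}
def f(c): return 200/np.tan(np.radians(c['vfov']/2))
def ray(n,u,v):
    c=C[n];d=np.array([(u-c['cx'])/f(c),(v-c['cy'])/f(c),1.]);return -c['R'].T@c['t'],c['R'].T@d
def onz(n,u,v,z):
    o,d=ray(n,u,v);return o+d*(z-o[2])/d[2]
def tri(a,b):
    (o,d),(p,e)=ray('scene',*a),ray('top',*b)
    s=np.linalg.lstsq(np.c_[d,-e],p-o,rcond=None)[0];x,y=o+d*s[0],p+e*s[1]
    return (x+y)/2,np.linalg.norm(x-y)
def proj(n,X):
    c=C[n];q=c['R']@np.asarray(X)+c['t'];return np.array([c['cx'],c['cy']])+f(c)*q[:2]/q[2]
def crop(im,x,y,w,h,k): return cv2.resize(im[y:y+h,x:x+w],None,fx=k,fy=k,interpolation=cv2.INTER_CUBIC)
E
python3 - <<'E'
from h import *
t=cv2.imread('pics/top0.png');s=cv2.imread('pics/scene0.png')
a=np.hstack([crop(s,310,160,66,60,6),crop(t,345,172,66,60,6)])
b=np.hstack([crop(s,256,240,80,42,5)[:, :396],crop(t,222,200,72,72,5)[:210]]) if 0 else None
cv2.imwrite('pics/stand.png',a)
A=crop(s,256,240,80,75,5);B=crop(t,222,200,80,75,5);cv2.imwrite('pics/g.png',np.hstack([A,B]))
E
```

```text
(no output)
```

View pics/stand.png

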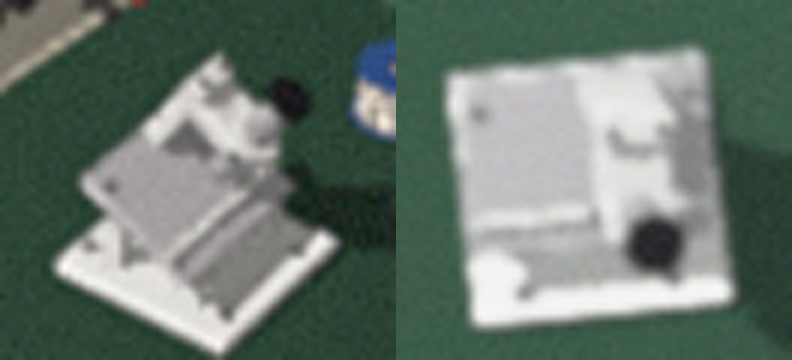

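View pics/g.png

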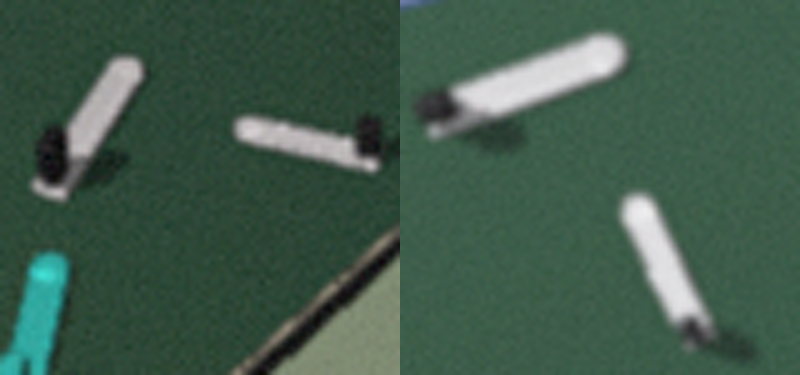

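The left grey gauge is the larger one: its tip is at scene (281.8,251.6) and top (266.9,209.6), and its grip is at the lower-left end. The sensor cap is at scene (358,176) and top (388,212.5). The plate's open +y end faces left in the top view.

```bash
python3 - <<'E'
from h import *
np.set_printoptions(precision=4,suppress=True)
t=cv2.imread('pics/top0.png');s=cv2.imread('pics/scene0.png')
S=lambda px,py,o=(310,160),k=6:(o[0]+(px+.5)/k-.5,o[1]+(py+.5)/k-.5)
T=lambda px,py,o=(345,172),k=6,w=396:(o[0]+(px-w+.5)/k-.5,o[1]+(py+.5)/k-.5)
# cap by dark mask
def dark(im,x,y,w,h,th=45):
    m=(im[y:y+h,x:x+w].max(2)<th).astype('uint8')
    n,l,st,ce=cv2.connectedComponentsWithStats(m);i=1+np.argmax(st[1:,4]);return ce[i]+[x,y],st[i]
ds=dark(s,350,168,15,20);dt=dark(t,380,205,18,16);print('cap',ds,dt,tri(ds[0],dt[0]))
print('hole',tri(S(112,187),T(481,115)))
print('foot right/front corners scene/top tri',tri(S(222,353),T(475,325)),tri(S(338,240),T(733,298)),tri(S(57,267),T(450,75)))
for p in [(450,75),(703,50),(733,298),(475,325)]: print('foot z.01',onz('top',*T(*p),.008))
# plate top-edge corners
print('plate lowedge left',tri(S(82,182),T(450,75)))
G=lambda px,py:S(px,py,(256,240),5)
H=lambda px,py:T(px,py,(222,200),5,400)
print('tip',tri(G(130,58),H(624,48)),onz('scene',*G(130,58),.006),onz('top',*H(624,48),.006))
print('gripblob',dark(s,262,260,12,24),dark(t,224,214,14,14))
print('gripTop',tri(G(52,128),H(431,100)))
print('tail z6',onz('scene',*G(50,192),.006),)
print('small tip/tail',onz('scene',*G(238,128),.006),onz('scene',*G(378,166),.006))
# blade mask axis
for n,im,(x,y,w,h) in(('top',t,(222,200,50,30)),('scene',s,(258,245,32,40))):
    m=(im[y:y+h,x:x+w].min(2)>120).astype('uint8')
    k,l,st,ce=cv2.connectedComponentsWithStats(m);i=1+np.argmax(st[1:,4])
    ys,xs=np.nonzero(l==i);P=np.array([onz(n,a+x,b+y,.006) for a,b in zip(xs,ys)])[:,:2]
    c=P.mean(0);u=np.linalg.svd(P-c,full_matrices=False)[2];u0=u[0]*np.sign(-u[0][1])
    q=(P-c)@u[0];r=(P-c)@u[1];print(n,'cent',c,'dir',u0,np.degrees(np.arctan2(u0[1],u0[0])),'len',np.ptp(q),'wid',np.ptp(r),'ends',c+u[0]*q.min(),c+u[0]*q.max())
E
```

```text
cap (array([357.8889, 175.9722]), array([ 4,  5,  8,  7, 36], dtype=int32)) (array([388.2353, 212.8235]), array([ 6,  5,  5,  6, 17], dtype=int32)) (array([ 0.5   , -0.1117,  0.1483]), np.float64(0.0007984233827875996))
hole (array([ 0.5739, -0.0423,  0.0826]), np.float64(0.0021530428977461955))
foot right/front corners scene/top tri (array([ 0.4852, -0.0432,  0.0041]), np.float64(0.0028163851223474107)) (array([ 0.4958, -0.1697,  0.0079]), np.float64(0.00363814608513966)) (array([ 0.6105, -0.0351,  0.0033]), np.float64(0.004410914586461735))
foot z.01 [ 0.6113 -0.0335  0.008 ]
foot z.01 [ 0.6222 -0.16    0.008 ]
foot z.01 [ 0.4973 -0.1688  0.008 ]
foot z.01 [ 0.4859 -0.0421  0.008 ]
plate lowedge left (array([ 0.5901, -0.0296,  0.0857]), np.float64(0.007757528632150793))
tip (array([0.5396, 0.2264, 0.0048]), np.float64(0.00016103725253611547)) [0.5387 0.2271 0.006 ] [0.5394 0.2263 0.006 ]
gripblob (array([266.04, 270.36]), array([ 1,  5,  6, 12, 50], dtype=int32)) (array([230.6667, 221.3333]), array([6, 7, 2, 2, 3], dtype=int32))
gripTop (array([0.5022, 0.3295, 0.0506]), np.float64(0.0025915138420925504))
tail z6 [0.4944 0.3402 0.006 ]
small tip/tail [0.445  0.2232 0.006 ] [0.3591 0.1865 0.006 ]
top cent [0.5229 0.2751] dir [ 0.3199 -0.9474] -71.34045534361078 len 0.1037636605972346 wid 0.027143044039020535 ends [0.5062 0.3246] [0.5394 0.2263]
scene cent [0.5217 0.2688] dir [ 0.3652 -0.9309] -68.57793777246984 len 0.08928349645287213 wid 0.024614067736920868 ends [0.5375 0.2284] [0.5049 0.3115]
```

jog_arm:
  turn:
    - [0,0,0]
    - [0,0,0]
    - [0,0,0]
    - [0,0,0]
    - [0,0,0]
    - [0,0,0]
    - [0,0,0]
    - [0,0,0]
    - [0,0,0]
    - [0,0,0]
    - [0,0,0]
    - [0,0,0]
    - [0,0,0]
    - [0,0,0]
    - [0,0,0]
    - [0,0,0]
    - [0,0,0]
    - [0,0,0]
    - [0,0,0]
    - [0,0,0]
  delta_pos:
    - [0.03,-0.022,-0.003]
    - [0.03,-0.022,-0.003]
    - [0.03,-0.022,-0.003]
    - [0.03,-0.022,-0.003]
    - [0.03,-0.022,-0.003]
    - [0.03,-0.022,-0.003]
    - [0.03,-0.022,-0.003]
    - [0.03,-0.022,-0.003]
    - [0.03,-0.022,-0.003]
    - [0.03,-0.022,-0.003]
    - [0.03,-0.022,-0.003]
    - [0.03,-0.022,-0.003]
    - [0.01,-0.038,0]
    - [0.01,-0.038,0]
    - [0.01,-0.038,0]
    - [0.01,-0.038,0]
    - [0.01,-0.038,0]
    - [0.01,-0.038,0]
    - [0.01,-0.038,0]
    - [0.01,-0.038,0]
  gripper: [0.085,0.085,0.085,0.085,0.085,0.085,0.085,0.085,0.085,0.085,0.085,0.085,0.085,0.085,0.085,0.085,0.085,0.085,0.085,0.085]
  grip_force: 40

```text
time: 1.77
tool_pos: [0.4519, 0.0123, 0.267]
tcp_rot: [-3.115, -0.41, 0.0]
wrist_force: [0.6, 0.4, -0.7]
width: 0.997
grip_force: 0.0
```

```bash
cat >> h.py <<'E'
def frame(yaw,tilt=0):
    """tool rotation matching gauge/plate axes: tool x=+y, y=+x, z=-z of an object yawed and sloped"""
    P=(Ro.from_euler('z',yaw,degrees=True)*Ro.from_euler('y',-tilt,degrees=True)).as_matrix()
    return np.c_[P[:,1],P[:,0],-P[:,2]]
def todo(pos,R):
    s=read_state();R0=Ro.from_rotvec(s['tcp_rot']).as_matrix()
    d=R0.T@(np.array(pos)-s['tool_pos']);r=Ro.from_matrix(R0.T@R).as_rotvec()
    print('t',round(s['time'],2),'pos',np.round(s['tool_pos'],4),'q',np.round(s['q'],2),'F',np.round(s['wrist_force'],1))
    print('shift mm',np.round(d*1e3,1),'rows',round(np.linalg.norm(d)/.0417,1),' turn rad',np.round(r,4),'rows',round(np.linalg.norm(r)/.125,1))
    print('shift if after turn',np.round(R.T@(np.array(pos)-s['tool_pos'])*1e3,1))
E
python3 - <<'E'
from h import *
todo([.5014,.3309,.12],frame(20))
E
```

```text
t 1.77 pos [0.4519 0.0123 0.267 ] q [-0.03 -0.19  2.01  0.    1.32  1.28] F [ 0.6  0.4 -0.7]
shift mm [ 130.2 -294.9  147. ] rows 8.5  turn rad [-1.0000e-04  1.0000e-04 -1.6584e+00] rows 13.3
shift if after turn [282.4 155.5 147. ]
```

jog_arm:
  turn:
    - [0,0,-0.118]
    - [0,0,-0.118]
    - [0,0,-0.118]
    - [0,0,-0.118]
    - [0,0,-0.118]
    - [0,0,-0.118]
    - [0,0,-0.118]
    - [0,0,-0.118]
    - [0,0,-0.118]
    - [0,0,-0.118]
    - [0,0,-0.118]
    - [0,0,-0.118]
    - [0,0,-0.118]
    - [0,0,-0.124]
  delta_pos:
    - [0,0,0]
    - [0,0,0]
    - [0,0,0]
    - [0,0,0]
    - [0,0,0]
    - [0,0,0]
    - [0,0,0]
    - [0,0,0]
    - [0,0,0]
    - [0,0,0]
    - [0,0,0]
    - [0,0,0]
    - [0,0,0]
    - [0,0,0]
  gripper: [0.085,0.085,0.085,0.085,0.085,0.085,0.085,0.085,0.085,0.085,0.085,0.085,0.085,0.085]

```text
time: 2.93
tool_pos: [0.4523, 0.0105, 0.2668]
tcp_rot: [-1.794, -2.578, 0.001]
wrist_force: [0.5, -0.6, -0.4]
width: 0.988
grip_force: 0.0
```

jog_arm:
  turn:
    - [0,0,0]
    - [0,0,0]
    - [0,0,0]
    - [0,0,0]
    - [0,0,0]
    - [0,0,0]
    - [0,0,0]
    - [0,0,0]
    - [0,0,0]
    - [0,0,0]
    - [0,0,0]
  delta_pos:
    - [0.031,0.017,0.016]
    - [0.031,0.017,0.016]
    - [0.031,0.017,0.016]
    - [0.031,0.017,0.016]
    - [0.031,0.017,0.016]
    - [0.031,0.017,0.016]
    - [0.031,0.017,0.016]
    - [0.031,0.017,0.016]
    - [0.031,0.017,0.016]
    - [0.003,0.002,0.003]
    - [0,0,0]
  gripper: [0.06,0.06,0.06,0.06,0.06,0.06,0.06,0.06,0.06,0.06,0.06]

```text
time: 3.85
tool_pos: [0.5004, 0.3296, 0.1176]
tcp_rot: [-1.797, -2.575, 0.006]
wrist_force: [0.6, -0.9, -0.3]
width: 0.702
grip_force: 0.0
```

```bash
python3 - <<'E'
from h import *
todo([.5014,.3309,.012],frame(20))
ims=[]
for n in('scene','top'):
    im=vision.read_camera(n)[:,:,::-1].copy();cv2.imwrite(f'pics/{n}1.png',im)
    ims.append(im)
u=proj('scene',[.505,.325,.06]).astype(int);v=proj('top',[.505,.32,.06]).astype(int)
o=[(u[0]-32,u[1]-35),(v[0]-32,v[1]-35)];print(o)
cv2.imwrite('pics/g1.png',np.hstack([crop(ims[i],*o[i],64,70,6) for i in(0,1)]))
E
```

```text
t 3.85 pos [0.5004 0.3296 0.1176] q [0.54 0.22 1.88 0.   1.05 0.19] F [ 0.6 -0.9 -0.3]
shift mm [  1.    1.9 105.6] rows 2.5  turn rad [-0.0044  0.0008  0.0029] rows 0.0
shift if after turn [  0.9   1.4 105.6]
[(np.int64(233), np.int64(226)), (np.int64(198), np.int64(183))]
```

View pics/g1.png

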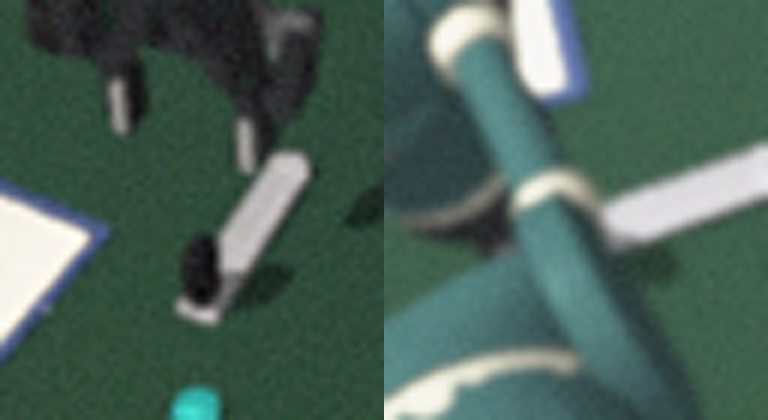

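The fingers straddle the grip of the right gauge, with the tips at (120,130) and (250,165) and the grip at (203,265) in the crop. I'll go down and grip.

jog_arm:
  turn:
    - [0,0,0]
    - [0,0,0]
    - [0,0,0]
    - [0,0,0]
    - [0,0,0]
    - [0,0,0]
    - [0,0,0]
    - [0,0,0]
    - [0,0,0]
    - [0,0,0]
    - [0,0,0]
  delta_pos:
    - [0.001,0.002,0.03]
    - [0,0,0.03]
    - [0,0,0.025]
    - [0,0,0.014]
    - [0,0,0.005]
    - [0,0,0]
    - [0,0,0]
    - [0,0,0]
    - [0,0,0]
    - [0,0,0]
    - [0,0,0]
  gripper: [0.06,0.06,0.06,0.06,0.06,0,0,0,0,0,0]
  grip_force: 50

```text
time: 4.87
tool_pos: [0.5051, 0.3308, 0.0186]
tcp_rot: [1.801, 2.572, 0.005]
wrist_force: [-0.1, -2.0, 7.1]
width: 0.157
grip_force: 50.5
```

jog_arm:
  turn:
    - [0,0,0]
    - [0,0,0]
  delta_pos:
    - [0,0,0]
    - [0,0,0]
  gripper: [0,0]

```text
time: 5.03
tool_pos: [0.505, 0.3308, 0.0185]
tcp_rot: [1.801, 2.572, 0.004]
wrist_force: [0.1, -1.5, 6.5]
width: 0.153
grip_force: 50.5
```

jog_arm:
  turn:
    - [0,0,0]
    - [0,0,0]
    - [0,0,0]
    - [0,0,0]
    - [0,0,0]
    - [0,0,0]
    - [0,0,0]
  delta_pos:
    - [0,0,-0.01]
    - [0,0,-0.025]
    - [0,0,-0.03]
    - [0,0,-0.03]
    - [0,0,-0.03]
    - [0,0,-0.02]
    - [0,0,0]
  gripper: [0,0,0,0,0,0,0]

```text
time: 5.62
tool_pos: [0.5067, 0.3323, 0.1683]
tcp_rot: [1.799, 2.57, 0.016]
wrist_force: [1.9, 0.8, 0.4]
width: 0.154
grip_force: 49.6
```

```bash
cat >> h.py <<'E'
O=np.array([.5479,-.108,.065]);PSI=4.5
def plate(x,y,z,O=O,psi=PSI):
    R=frame(psi,30);return O+R@(np.array([y,x,-z])/1e3),R
def inplate(p):
    d=frame(PSI,30).T@(np.array(p)-O)*1e3;return np.array([d[1],d[0],-d[2]])
E
python3 - <<'E'
from h import *
s=read_state();print(s['width'],s['grip_force'])
p,R=plate(0,215,60);print(p,R);todo(p,R)
E
```

```text
0.1538684202867068 49.557732939720154
[0.50112377 0.10398345 0.11696152] [[-7.84590957e-02  8.63355736e-01  4.98458667e-01]
 [ 9.96917334e-01  6.79475701e-02  3.92295479e-02]
 [-3.46944695e-18  5.00000000e-01 -8.66025404e-01]]
t 5.62 pos [0.5067 0.3323 0.1683] q [0.54 0.17 1.83 0.   1.12 0.19] F [1.9 0.8 0.4]
shift mm [-212.8  -83.9   49.9] rows 5.6  turn rad [-0.5099 -0.0745  0.2633] rows 4.6
shift if after turn [-227.2  -46.    32.7]
```

jog_arm:
  turn:
    - [-0.102,-0.015,0.053]
    - [-0.102,-0.015,0.053]
    - [-0.102,-0.015,0.053]
    - [-0.102,-0.015,0.053]
    - [-0.102,-0.015,0.053]
    - [0,0,0]
    - [0,0,0]
    - [0,0,0]
    - [0,0,0]
    - [0,0,0]
    - [0,0,0]
    - [0,0,0]
    - [0,0,0]
    - [0,0,0]
  delta_pos:
    - [0,0,0]
    - [0,0,0]
    - [0,0,0]
    - [0,0,0]
    - [0,0,0]
    - [-0.03,-0.006,0.004]
    - [-0.03,-0.006,0.004]
    - [-0.03,-0.006,0.004]
    - [-0.03,-0.006,0.004]
    - [-0.03,-0.006,0.004]
    - [-0.03,-0.006,0.004]
    - [-0.03,-0.006,0.004]
    - [-0.017,-0.004,0.005]
    - [0,0,0]
  gripper: [0,0,0,0,0,0,0,0,0,0,0,0,0,0]

```text
time: 6.78
tool_pos: [0.4957, 0.0972, 0.1096]
tcp_rot: [1.869, 2.037, 0.49]
wrist_force: [0.2, 0.1, -1.1]
width: 0.155
grip_force: 49.6
```

```bash
python3 - <<'E'
from h import *
p,R=plate(0,215,60);todo(p,R);s=read_state();print(inplate(s['tool_pos']))
ims=[]
for n in('scene','top'):
    im=vision.read_camera(n)[:,:,::-1].copy();cv2.imwrite(f'pics/{n}2.png',im)
    ims.append(im)
m=plate(0,60,30)[0]
u=proj('scene',m).astype(int);v=proj('top',m).astype(int)
o=[(u[0]-45,u[1]-35),(v[0]-45,v[1]-35)];print(o)
cv2.imwrite('pics/g2.png',np.vstack([crop(ims[i],*o[i],96,50 if 0 else 60,8)[:480] for i in(0,)]))
cv2.imwrite('pics/g3.png',crop(ims[1],*o[1],96,60,8))
E
```

```text
t 6.78 pos [0.4957 0.0972 0.1096] q [ 0.18 -0.22  2.42 -0.13  0.47  0.2 ] F [ 0.2  0.1 -1.1]
shift mm [ 6.2  8.8 -3.8] rows 0.3  turn rad [-0.0402  0.008   0.01  ] rows 0.3
shift if after turn [ 6.3  8.8 -3.4]
[ -8.8475078  208.6658251   56.58442739]
[(np.int64(294), np.int64(158)), (np.int64(317), np.int64(171))]
```

View pics/g2.png

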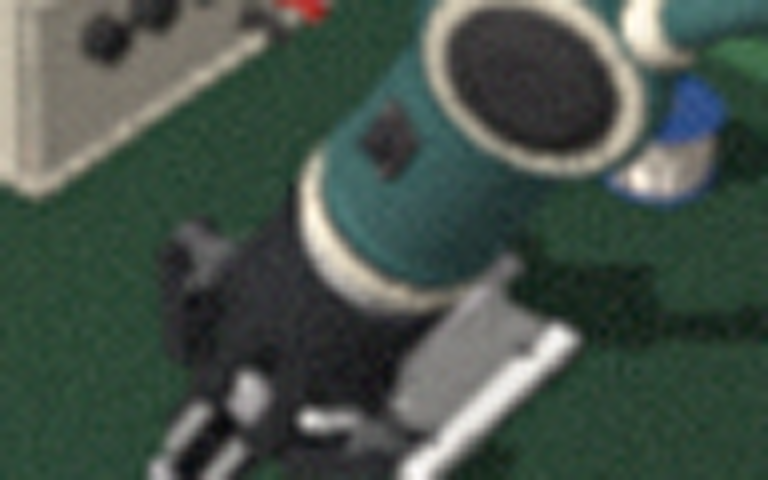

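View pics/g3.png

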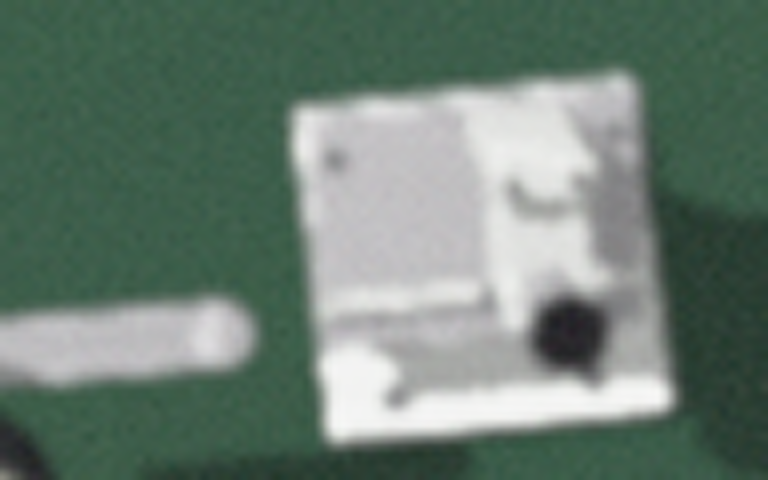

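In the top crop the blade tip is at (255,332), image (348.4,212.1). The lip strip runs from (325,300) to (480,290) and the cap is at (570,330). The wrist hides the stand in the scene view. I'll check the plate model against these pixels.

```bash
python3 - <<'E'
from h import *
np.set_printoptions(precision=1,suppress=True)
cr=lambda P:(proj('top',P)-[317,171]+.5)*8-.5
for nm,q in dict(lipL=(-15,72,5),lipM=(-15,25,5),lipoutL=(-21,72,5),plUL=(51,72,0),plU20=(51,20,0),plLL=(-15,72,0),plLowL=(-37,72,0),br=(-13,17,56),brlow=(0,17,40),captop=(0,0,100),colTL=(49,17,64),colBL=(35,17,64),colTR=(49,-17,64),plUR=(51,-45,0),plLR=(-37,-45,0)).items(): print(nm,cr(plate(*q)[0]))
st=lambda P:(proj('scene',P)-[310,160]+.5)*6-.5
for nm,q in dict(lipL=(-15,72,5),lipoutL=(-21,72,5),plUL=(51,72,0),plLowL=(-37,72,0),plLowR=(-37,-45,0),colTL=(49,17,64)).items(): print('scene',nm,st(plate(*q)[0]))
# tip: expected tip from tool pose
s=read_state();R=Ro.from_rotvec(s['tcp_rot']).as_matrix()
for y in(-105,-111,-117): 
  T=s['tool_pos']+R@np.array([y,0,12.5])/1e3; print('tip exp',y,T, cr(T))
o,d=ray('top',348.4,212.1);n=R[:,2];T=s['tool_pos']+R@np.array([-111,0,12.5])/1e3
X=o+d*((T-o)@n)/(d@n);print('tip seen in tool frame',R.T@(X-s['tool_pos'])*1e3,'plate',inplate(X),'toolyaw',np.degrees(np.arctan2(-R[0,0],R[1,0])))
E
```

```text
lipL [324.8 306.7]
lipM [456.8 294.5]
lipoutL [325.7 322.5]
plUL [312.6 125. ]
plU20 [460.7 111.4]
plLL [323.1 301.8]
plLowL [326.4 359.4]
br [503.5 337.8]
brlow [494.1 286.1]
captop [576.4 343.4]
colTL [500.4 172.5]
colBL [502.  212.2]
colTR [601.9 163.2]
plUR [645.4  94.5]
plLR [651.8 329.3]
scene lipL [164.2 252.4]
scene lipoutL [171.2 259.8]
scene plUL [ 84.2 174.6]
scene plLowL [185.9 283.6]
scene plLowR [295.5 185.7]
scene colTL [189.2  78.6]
tip exp -105 [ 0.5 -0.   0.1] [239.4 330. ]
tip exp -111 [ 0.5 -0.   0.1] [256.9 328.2]
tip exp -117 [ 0.5 -0.   0.1] [274.3 326.4]
tip seen in tool frame [-110.2   -1.4   12.5] plate [ -6.7 100.6  45.5] toolyaw 4.8741437308387665
```

```bash
python3 - <<'E'
from h import *
np.set_printoptions(precision=1,suppress=True)
a=cv2.imread('pics/top0.png').astype(float).mean(2);b=cv2.imread('pics/top2.png').astype(float).mean(2);g=(a+b)/2
for c in(362,366,370,374): print(c,[int(v) for v in g[202:216,c]])
print('rows', [ [int(v) for v in g[r,350:364]] for r in (190,196,202)])
print('rear', [ [int(v) for v in g[180:190,c]] for c in(360,366,372)])
for nm,q in dict(lipin=(-15,40,5),lipout=(-21,40,5),plU=(51,40,0),plL=(20,72,0)).items(): print(nm,proj('top',plate(*q)[0]))
E
```

```text
362 [191, 192, 193, 190, 200, 220, 224, 210, 177, 174, 184, 200, 220, 236]
366 [194, 193, 192, 192, 203, 219, 227, 214, 179, 177, 182, 174, 162, 171]
370 [192, 192, 191, 195, 208, 218, 212, 190, 176, 187, 191, 185, 168, 166]
374 [194, 191, 189, 198, 218, 226, 210, 176, 177, 186, 186, 182, 173, 167]
rows [[75, 75, 88, 147, 213, 223, 209, 174, 152, 155, 174, 189, 192, 193], [75, 75, 75, 87, 142, 195, 208, 200, 191, 192, 194, 192, 194, 194], [73, 77, 75, 76, 93, 136, 175, 192, 194, 193, 193, 192, 191, 195]]
rear [[77, 78, 95, 137, 174, 194, 196, 194, 192, 185], [76, 79, 112, 168, 211, 213, 201, 196, 196, 192], [77, 105, 153, 191, 197, 193, 192, 195, 194, 192]]
lipin [368.4 207.9]
lipout [368.5 209.8]
plU [367.  185.1]
plL [356.3 196.7]
```

```bash
sed -i 's/^O=np.array.*/O=np.array([.550,-.1065,.065]);PSI=4.6/' h.py; python3 - <<'E'
from h import *
todo(*plate(0,150,35))
E
```

```text
t 6.88 pos [0.4976 0.0996 0.1116] q [ 0.19 -0.22  2.42 -0.13  0.47  0.2 ] F [ 0.3 -0.3 -1.2]
shift mm [-59.5   7.9  23.4] rows 1.5  turn rad [-0.0366  0.0072  0.0095] rows 0.3
shift if after turn [-59.6   7.6  23.2]
```

jog_arm:
  turn:
    - [-0.037,0.007,0.01]
    - [0,0,0]
    - [0,0,0]
    - [0,0,0]
    - [0,0,0]
    - [0,0,0]
    - [0,0,0]
    - [0,0,0]
  delta_pos:
    - [0,0,0]
    - [0,0.008,0]
    - [-0.015,0,0.003]
    - [-0.015,0,0.007]
    - [-0.015,0,0.007]
    - [-0.015,0,0.006]
    - [0,0,0]
    - [0,0,0]
  gripper: [0,0,0,0,0,0,0,0]

```text
time: 7.55
tool_pos: [0.5226, 0.0425, 0.0971]
tcp_rot: [1.853, 2.011, 0.541]
wrist_force: [0.2, 0.9, -1.6]
width: 0.154
grip_force: 49.6
```

```bash
python3 - <<'E'
from h import *
todo(*plate(0,150,18.5))
E
```

```text
t 7.55 pos [0.5226 0.0425 0.0971] q [ 0.01 -0.18  2.43  0.1   0.37 -0.16] F [ 0.2  0.9 -1.6]
shift mm [-0.8 -2.8 17. ] rows 0.4  turn rad [ 0.0016 -0.001   0.0011] rows 0.0
shift if after turn [-0.7 -2.7 17. ]
```

jog_arm:
  turn:
    - [0,0,0]
    - [0,0,0]
    - [0,0,0]
    - [0,0,0]
    - [0,0,0]
    - [0,0,0]
  delta_pos:
    - [0,-0.002,0.004]
    - [0,0,0.004]
    - [0,0,0.004]
    - [0,0,0.001]
    - [0,0,0]
    - [0,0,0]
  gripper: [0,0,0,0,0,0]

```text
time: 8.05
tool_pos: [0.5266, 0.0429, 0.0845]
tcp_rot: [1.852, 2.012, 0.541]
wrist_force: [-0.0, -0.1, -0.7]
width: 0.152
grip_force: 49.7
```

jog_arm:
  turn:
    - [0,0,0]
    - [0,0,0]
    - [0,0,0]
  delta_pos:
    - [0,0,0.001]
    - [0,0,0.001]
    - [0,0,0]
  gripper: [0,0,0]

```text
time: 8.3
tool_pos: [0.5278, 0.0426, 0.083]
tcp_rot: [1.852, 2.011, 0.541]
wrist_force: [0.8, 0.7, -0.6]
width: 0.156
grip_force: 49.7
```

jog_arm:
  turn:
    - [0,0,0]
    - [0,0,0]
    - [0,0,0]
  delta_pos:
    - [0,0,0.001]
    - [0,0,0.001]
    - [0,0,0]
  gripper: [0,0,0]

```text
time: 8.55
tool_pos: [0.5289, 0.0427, 0.0814]
tcp_rot: [1.852, 2.011, 0.542]
wrist_force: [-2.9, 1.0, 2.4]
width: 0.153
grip_force: 50.4
```

```bash
cat >> h.py <<'E'
def st():
    s=read_state();R=frame(PSI,30);F=R.T@s['wrist_force']
    M=R.T@s['torque'];print(round(s['time'],2),'tcp in plate',np.round(inplate(s['tool_pos']),1),'F plate xyz',np.round([F[1],F[0],-F[2]],1),'M tool',np.round(M,2),'w',round(s['width']*85.4,1))
E
python3 - <<'E'
from h import *
st()
E
```

```text
8.55 tcp in plate [  0.4 150.4  18.8] F plate xyz [-1.3  1.3  3.5] M tool [ 0.48 -0.24  0.12] w 13.1
```

jog_arm:
  turn:
    - [0,0,0]
    - [0,0,0]
    - [0,0,0]
    - [0,0,0]
    - [0,0,0]
    - [0,0,0]
    - [0,0,0]
  delta_pos:
    - [-0.003,0,-0.001]
    - [-0.006,0,0]
    - [-0.006,0,0]
    - [-0.006,0,0]
    - [-0.006,0,0]
    - [-0.005,0,0]
    - [0,0,0]
  gripper: [0,0,0,0,0,0,0]

```text
time: 9.13
tool_pos: [0.531, 0.0099, 0.0822]
tcp_rot: [1.853, 2.01, 0.541]
wrist_force: [-0.5, -0.1, -1.2]
width: 0.151
grip_force: 49.7
```

```bash
python3 - <<'E'
from h import *
st()
E
```

```text
9.13 tcp in plate [  0.3 117.5  19.7] F plate xyz [-1.  -0.  -0.8] M tool [0.34 0.03 0.03] w 12.9
```

jog_arm:
  turn:
    - [0,0,0]
    - [0,0,0]
    - [0,0,0]
    - [0,0,0]
    - [0,0,0]
    - [0,0,0]
    - [0,0,0]
    - [0,0,0]
  delta_pos:
    - [-0.004,0,0]
    - [-0.006,0,0]
    - [-0.006,0,0]
    - [-0.006,0,0]
    - [-0.006,0,0]
    - [-0.004,0,0]
    - [-0.001,0,0]
    - [0,0,0]
  gripper: [0,0,0,0,0,0,0,0]

```text
time: 9.8
tool_pos: [0.5336, -0.0224, 0.0821]
tcp_rot: [1.853, 2.011, 0.541]
wrist_force: [0.2, 0.5, -1.7]
width: 0.155
grip_force: 49.7
```

```bash
python3 - <<'E'
from h import *
st()
E
```

```text
9.8 tcp in plate [ 0.3 85.2 19.6] F plate xyz [-0.7  0.5 -1.6] M tool [ 0.38  0.07 -0.  ] w 13.2
```

jog_arm:
  turn:
    - [0,0,0]
    - [0,0,0]
    - [0,0,0]
    - [0,0,0]
    - [0,0,0]
    - [0,0,0]
  delta_pos:
    - [0,-0.001,0]
    - [0,-0.001,0]
    - [0,-0.001,0]
    - [0,0,0.001]
    - [0,0,0.0005]
    - [0,0,0]
  gripper: [0,0,0,0,0,0]

```text
time: 10.3
tool_pos: [0.531, -0.0217, 0.0798]
tcp_rot: [1.852, 2.013, 0.542]
wrist_force: [-16.7, -0.5, 17.1]
width: 0.158
grip_force: 53.0
```

```bash
python3 - <<'E'
from h import *
st()
E
```

```text
10.3 tcp in plate [-3.2 86.  18.9] F plate xyz [-5.9  0.8 23.1] M tool [ 1.38 -0.25  0.1 ] w 13.5
```

jog_arm:
  turn:
    - [0,0,0]
    - [0,0,0]
    - [0,0,0]
    - [0,0,0]
    - [0,0,0]
    - [0,0,0]
    - [0,0,0]
    - [0,0,0]
    - [0,0,0]
    - [0,0,0]
  delta_pos:
    - [0,0,-0.0006]
    - [0,0,-0.0004]
    - [0,0,0]
    - [0,0,0]
    - [0,0,0]
    - [0,0,0]
    - [0,0,0]
    - [0,0,-0.01]
    - [0,0,-0.02]
    - [0,0,-0.02]
  gripper: [0,0,0.04,0.04,0.04,0.04,0.04,0.04,0.04,0.04]

```text
time: 11.13
tool_pos: [0.5052, -0.0242, 0.1227]
tcp_rot: [1.854, 2.013, 0.54]
wrist_force: [0.4, -0.8, 0.8]
width: 0.471
grip_force: 0.0
```

jog_arm:
  turn:
    - [0,0,0]
    - [0,0,0]
    - [0,0,0]
    - [0,0,0]
    - [0,0,0]
    - [0,0,0]
  delta_pos:
    - [0,0,-0.025]
    - [0,0,-0.025]
    - [0,0,-0.025]
    - [0,0,-0.025]
    - [0,0,-0.01]
    - [0,0,0]
  gripper: [0.04,0.02,0,0,0,0]

```text
time: 11.63
tool_pos: [0.4524, -0.0294, 0.2224]
tcp_rot: [1.848, 2.006, 0.545]
wrist_force: [0.8, 0.3, -0.5]
width: -0.003
grip_force: 0.0
```

```bash
python3 - <<'E'
from h import *
st()
todo(*plate(0,0,125))
ims=[]
for n in('scene','top'):
    im=vision.read_camera(n)[:,:,::-1].copy();cv2.imwrite(f'pics/{n}4.png',im);ims.append(im)
m=plate(0,40,30)[0]
u=proj('scene',m).astype(int);v=proj('top',m).astype(int)
o=[(u[0]-32,u[1]-32),(v[0]-32,v[1]-32)];print(o)
cv2.imwrite('pics/g4.png',np.hstack([crop(ims[i],*o[i],64,64,6) for i in(0,1)]))
E
```

```text
11.63 tcp in plate [ -0.2  84.7 181.9] F plate xyz [ 0.5  0.2 -0.9] M tool [ 0.19  0.02 -0.03] w -0.3
t 11.63 pos [ 0.4524 -0.0294  0.2224] q [-0.24 -0.54  2.41  0.23  0.77 -0.45] F [ 0.8  0.3 -0.5]
shift mm [-84.6  -0.5  57. ] rows 2.4  turn rad [0.0089 0.0014 0.0023] rows 0.1
shift if after turn [-84.7   0.2  56.9]
[(np.int64(309), np.int64(158)), (np.int64(336), np.int64(173))]
```

View pics/g4.png

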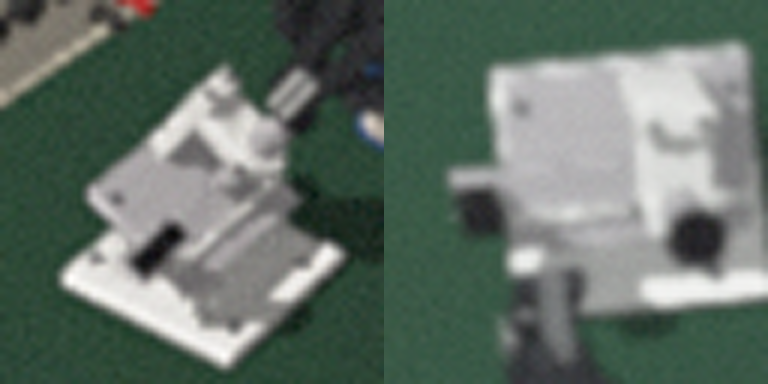

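The blade lies flat on the plate in the gap: in the crop, the grip is at (158,248) in the scene half and (480,212) in the top half, and the cap is at (697,237). Next I'll press the cap with shut fingers.

jog_arm:
  turn:
    - [0.009,0.001,0.002]
    - [0,0,0]
    - [0,0,0]
    - [0,0,0]
    - [0,0,0]
    - [0,0,0]
    - [0,0,0]
    - [0,0,0]
    - [0,0,0]
  delta_pos:
    - [0,0,0]
    - [-0.025,0,0]
    - [-0.03,0,0]
    - [-0.03,0,0.01]
    - [0,0,0.02]
    - [0,0,0.02]
    - [0,0,0.012]
    - [0,0,0.001]
    - [0,0,0]
  gripper: [0,0,0,0,0,0,0,0,0]

```text
time: 12.48
tool_pos: [0.488, -0.1102, 0.1609]
tcp_rot: [1.864, 2.02, 0.533]
wrist_force: [1.0, -0.1, 0.6]
width: 0.001
grip_force: 0.0
```

```bash
python3 - <<'E'
from h import *
st();todo(*plate(0,0,106))
E
```

```text
12.48 tcp in plate [ -5.8   1.3 114.1] F plate xyz [ 1.2 -0.2  0. ] M tool [0.21 0.01 0.03] w 0.0
t 12.48 pos [ 0.488  -0.1102  0.1609] q [-0.45 -0.3   2.38  0.42  0.66 -0.81] F [ 1.  -0.1  0.6]
shift mm [-1.3  5.9  8. ] rows 0.2  turn rad [-0.0115 -0.0045 -0.0013] rows 0.1
shift if after turn [-1.3  5.8  8.1]
```

jog_arm:
  turn:
    - [-0.01,-0.004,0]
    - [0,0,0]
    - [0,0,0]
    - [0,0,0]
    - [0,0,0]
  delta_pos:
    - [0,0,0]
    - [-0.001,0.005,0]
    - [0,0,0.005]
    - [0,0,0]
    - [0,0,0]
  gripper: [0,0,0,0,0]

```text
time: 12.9
tool_pos: [0.4962, -0.1114, 0.1623]
tcp_rot: [1.853, 2.007, 0.54]
wrist_force: [0.3, 0.4, 0.4]
width: 0.004
grip_force: 0.0
```

```bash
python3 - <<'E'
from h import *
st()
E
```

```text
12.9 tcp in plate [  1.8  -0.5 111.2] F plate xyz [0.5 0.4 0.2] M tool [ 0.29 -0.   -0.03] w 0.3
```

jog_arm:
  turn:
    - [0,0,0]
    - [0,0,0]
    - [0,0,0]
    - [0,0,0]
    - [0,0,0]
    - [0,0,0]
    - [0,0,0]
  delta_pos:
    - [0,-0.001,0.002]
    - [0,0,0.002]
    - [0,0,0.002]
    - [0,0,0.002]
    - [0,0,0.002]
    - [0,0,0]
    - [0,0,0]
  gripper: [0,0,0,0,0,0,0]

```text
time: 13.48
tool_pos: [0.5001, -0.111, 0.1524]
tcp_rot: [1.854, 2.007, 0.54]
wrist_force: [0.0, 0.0, -0.6]
width: 0.001
grip_force: 0.0
```

```bash
python3 - <<'E'
from h import *
st()
E
```

```text
13.48 tcp in plate [  0.3  -0.5 100.8] F plate xyz [-0.3  0.  -0.5] M tool [ 0.25 -0.03 -0.02] w 0.1
```

jog_arm:
  turn:
    - [0,0,0]
    - [0,0,0]
    - [0,0,0]
    - [0,0,0]
    - [0,0,0]
  delta_pos:
    - [0,0,0.001]
    - [0,0,0.001]
    - [0,0,0.001]
    - [0,0,0]
    - [0,0,0]
  gripper: [0,0,0,0,0]

```text
time: 13.9
tool_pos: [0.5017, -0.111, 0.15]
tcp_rot: [1.854, 2.007, 0.54]
wrist_force: [0.7, 1.2, 0.1]
width: 0.002
grip_force: 0.0
```

jog_arm:
  turn:
    - [0,0,0]
    - [0,0,0]
    - [0,0,0]
    - [0,0,0]
  delta_pos:
    - [0,0,0.001]
    - [0,0,0.0005]
    - [0,0,0]
    - [0,0,0]
  gripper: [0,0,0,0]

```text
time: 14.23
tool_pos: [0.5025, -0.111, 0.1488]
tcp_rot: [1.854, 2.007, 0.54]
wrist_force: [-0.2, -0.1, -0.0]
width: 0.0
grip_force: 0.0
```

```bash
python3 - <<'E'
from h import *
st()
E
```

```text
14.23 tcp in plate [ 0.6 -0.7 96.5] F plate xyz [-0.2 -0.   0.1] M tool [ 0.2  -0.01 -0.02] w 0.0
```

jog_arm:
  turn:
    - [0,0,0]
    - [0,0,0]
    - [0,0,0]
    - [0,0,0]
  delta_pos:
    - [0,0,0.0005]
    - [0,0,0.0005]
    - [0,0,0]
    - [0,0,0]
  gripper: [0,0,0,0]

```text
time: 14.57
tool_pos: [0.5029, -0.1109, 0.1479]
tcp_rot: [1.854, 2.007, 0.54]
wrist_force: [-0.0, -0.5, 0.2]
width: -0.002
grip_force: 0.2
```

jog_arm:
  turn:
    - [0,0,0]
    - [0,0,0]
    - [0,0,0]
    - [0,0,0]
  delta_pos:
    - [0,0,0.0005]
    - [0,0,0.0005]
    - [0,0,0]
    - [0,0,0]
  gripper: [0,0,0,0]

```text
time: 14.9
tool_pos: [0.5034, -0.1109, 0.1472]
tcp_rot: [1.854, 2.007, 0.54]
wrist_force: [-2.6, 0.2, 3.7]
width: 0.003
grip_force: 1.8
```

```bash
python3 - <<'E'
from h import *
st()
im=vision.read_camera('scene')[:,:,::-1].copy();cv2.imwrite('pics/scene5.png',im)
v=proj('scene',plate(0,10,60)[0]).astype(int);print(v)
cv2.imwrite('pics/g5.png',crop(im,v[0]-32,v[1]-32,64,64,8))
E
```

```text
14.9 tcp in plate [ 0.6 -0.6 94.6] F plate xyz [-0.4  0.4  4.4] M tool [ 0.45  0.06 -0.02] w 0.3
[350 182]
```

View pics/g5.png

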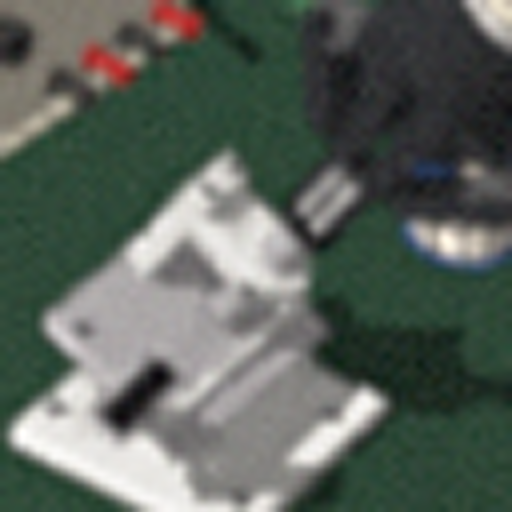

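The fingertips are on the cap at (315,225), and the wrist force is 4.4 N, so contact has just begun. The grip at (140,395) has not moved. I'll continue in small steps and watch the force.

jog_arm:
  turn:
    - [0,0,0]
    - [0,0,0]
    - [0,0,0]
  delta_pos:
    - [0,0,0.0005]
    - [0,0,0]
    - [0,0,0]
  gripper: [0,0,0]

```text
time: 15.2
tool_pos: [0.5035, -0.1109, 0.1471]
tcp_rot: [1.853, 2.008, 0.54]
wrist_force: [-9.5, -0.8, 8.5]
width: -0.002
grip_force: 5.8
```

jog_arm:
  turn:
    - [0,0,0]
    - [0,0,0]
    - [0,0,0]
  delta_pos:
    - [0,0,0.0005]
    - [0,0,0]
    - [0,0,0]
  gripper: [0,0,0]

```text
time: 15.45
tool_pos: [0.5036, -0.1109, 0.1471]
tcp_rot: [1.853, 2.008, 0.539]
wrist_force: [-14.5, -0.8, 13.7]
width: 0.001
grip_force: 9.5
```

```bash
python3 - <<'E'
from h import *
st()
E
```

```text
15.45 tcp in plate [ 0.7 -0.7 94.4] F plate xyz [-5.7  0.4 19.1] M tool [1.22 0.16 0.  ] w 0.1
```

jog_arm:
  turn:
    - [0,0,0]
    - [0,0,0]
    - [0,0,0]
    - [0,0,0]
    - [0,0,0]
    - [0,0,0]
    - [0,0,0]
    - [0,0,0]
    - [0,0,0]
    - [0,0,0]
  delta_pos:
    - [0,0,-0.005]
    - [0,0,-0.02]
    - [0,0,-0.03]
    - [0,0,-0.025]
    - [0.025,0,0]
    - [0.03,0,0]
    - [0.03,0,0]
    - [0,0,0]
    - [0,0,0]
    - [0,0,0]
  gripper: [0,0,0,0,0.045,0.045,0.045,0.045,0.045,0.045]

```text
time: 16.28
tool_pos: [0.4572, -0.0289, 0.2152]
tcp_rot: [1.852, 2.008, 0.54]
wrist_force: [-0.6, -0.2, 0.8]
width: 0.526
grip_force: 0.0
```

```bash
python3 - <<'E'
from h import *
st();todo(*plate(-3,85.5,60))
E
```

```text
16.28 tcp in plate [  0.4  84.7 173.3] F plate xyz [-0.1 -0.2  1. ] M tool [0.24 0.02 0.06] w 45.0
t 16.28 pos [ 0.4572 -0.0289  0.2152] q [-0.24 -0.51  2.41  0.23  0.75 -0.44] F [-0.6 -0.2  0.8]
shift mm [  1.   -3.8 113.2] rows 2.7  turn rad [0.0038 0.0019 0.001 ] rows 0.0
shift if after turn [  0.8  -3.4 113.3]
```

jog_arm:
  turn:
    - [0.004,0.002,0.001]
    - [0,0,0]
    - [0,0,0]
    - [0,0,0]
    - [0,0,0]
    - [0,0,0]
    - [0,0,0]
    - [0,0,0]
  delta_pos:
    - [0.001,-0.004,0.02]
    - [0,0,0.03]
    - [0,0,0.03]
    - [0,0,0.03]
    - [0,0,0.025]
    - [0,0,0.014]
    - [0,0,0.003]
    - [0,0,0]
  gripper: [0.045,0.045,0.045,0.045,0.045,0.045,0.045,0.045]

```text
time: 16.95
tool_pos: [0.5287, -0.0237, 0.0798]
tcp_rot: [1.862, 2.01, 0.536]
wrist_force: [-0.1, 0.2, 0.0]
width: 0.527
grip_force: 0.0
```

```bash
python3 - <<'E'
from h import *
st();todo(*plate(-3,85.5,20))
E
```

```text
16.95 tcp in plate [-5.2 84.2 20.1] F plate xyz [-0.   0.2  0.1] M tool [0.22 0.03 0.03] w 45.0
t 16.95 pos [ 0.5287 -0.0237  0.0798] q [-0.17 -0.12  2.42  0.36  0.36 -0.56] F [-0.1  0.2  0. ]
shift mm [1.3 2.2 0.1] rows 0.1  turn rad [-0.004   0.0007 -0.0037] rows 0.0
shift if after turn [1.3 2.2 0.1]
```

Position is good. Close, with a moderate grip.

jog_arm:
  turn:
    - [0,0,0]
    - [0,0,0]
    - [0,0,0]
    - [0,0,0]
    - [0,0,0]
    - [0,0,0]
    - [0,0,0]
  delta_pos:
    - [0,0,0]
    - [0,0,0]
    - [0,0,0]
    - [0,0,0]
    - [0,0,0]
    - [0,0,0]
    - [0,0,0]
  gripper: [0.03,0,0,0,0,0,0]
  grip_force: 50

```text
time: 17.53
tool_pos: [0.5297, -0.0229, 0.0829]
tcp_rot: [1.855, 2.008, 0.539]
wrist_force: [-6.9, -3.2, 6.2]
width: 0.155
grip_force: 50.1
```

```bash
python3 - <<'E'
from h import *
st()
E
```

```text
17.53 tcp in plate [-2.8 84.9 22.3] F plate xyz [-3.1 -2.7  8.9] M tool [ 0.8  -0.58  0.18] w 13.3
```

jog_arm:
  turn:
    - [0,0,0]
    - [0,0,0]
    - [0,0,0]
  delta_pos:
    - [0,0,-0.0006]
    - [0,0,0]
    - [0,0,0]
  gripper: [0,0,0]

```text
time: 17.78
tool_pos: [0.5292, -0.0223, 0.0827]
tcp_rot: [1.856, 2.01, 0.539]
wrist_force: [-3.6, 0.3, 4.4]
width: 0.154
grip_force: 49.7
```

```bash
python3 - <<'E'
from h import *
st()
E
```

```text
17.78 tcp in plate [-3.3 85.6 22.4] F plate xyz [-0.9  0.5  5.6] M tool [ 0.51 -0.06  0.01] w 13.2
```

jog_arm:
  turn:
    - [0,0,0]
    - [0,0,0]
    - [0,0,0]
    - [0,0,0]
    - [0,0,0]
  delta_pos:
    - [0,0,-0.0004]
    - [0.002,0,0]
    - [0.002,0,0]
    - [0.002,0,0]
    - [0.002,0,0]
  gripper: [0,0,0,0,0]

```text
time: 18.2
tool_pos: [0.5285, -0.0144, 0.0827]
tcp_rot: [1.857, 2.009, 0.539]
wrist_force: [-1.7, -2.5, 1.8]
width: 0.15
grip_force: 49.2
```

```bash
python3 - <<'E'
from h import *
st()
E
```

```text
18.2 tcp in plate [-3.4 93.5 22.4] F plate xyz [-0.7 -2.3  2.5] M tool [ 0.35 -0.43  0.07] w 12.8
```

jog_arm:
  turn:
    - [0,0,0]
    - [0,0,0]
    - [0,0,0]
    - [0,0,0]
  delta_pos:
    - [0.002,0,0]
    - [0.002,0,0]
    - [0.002,0,0]
    - [0.002,0,0]
  gripper: [0,0,0,0]

```text
time: 18.53
tool_pos: [0.5278, -0.0065, 0.0826]
tcp_rot: [1.857, 2.01, 0.539]
wrist_force: [-1.6, -4.6, 2.8]
width: 0.151
grip_force: 49.3
```

```bash
python3 - <<'E'
from h import *
st()
E
```

```text
18.53 tcp in plate [ -3.4 101.5  22.3] F plate xyz [-0.3 -4.4  3.4] M tool [ 0.32 -0.73  0.  ] w 12.9
```

The drag reads 2 to 4 N, which is a light nip. I'll draw it right out.

jog_arm:
  turn:
    - [0,0,0]
    - [0,0,0]
    - [0,0,0]
    - [0,0,0]
    - [0,0,0]
    - [0,0,0]
    - [0,0,0]
    - [0,0,0]
    - [0,0,0]
    - [0,0,0]
    - [0,0,0]
    - [0,0,0]
    - [0,0,0]
    - [0,0,0]
    - [0,0,0]
  delta_pos:
    - [0.004,0,0]
    - [0.004,0,0]
    - [0.004,0,0]
    - [0.004,0,0]
    - [0.004,0,0]
    - [0.006,0,0]
    - [0.008,0,0]
    - [0.01,0,0]
    - [0.01,0,0]
    - [0.01,0,0]
    - [0.01,0,0]
    - [0.01,0,0]
    - [0.01,0,0]
    - [0.01,0,0]
    - [0,0,0]
  gripper: [0,0,0,0,0,0,0,0,0,0,0,0,0,0,0]

```text
time: 19.78
tool_pos: [0.5182, 0.0989, 0.0816]
tcp_rot: [1.857, 2.014, 0.537]
wrist_force: [-0.2, -0.1, -2.1]
width: 0.152
grip_force: 48.8
```

```bash
python3 - <<'E'
from h import *
st()
todo([.50,.22,.12],frame(20))
p=read_state();R=Ro.from_rotvec(p['tcp_rot']).as_matrix()
print('tip y plate',inplate(p['tool_pos']+R@np.array([-.111,0,.016])))
E
```

```text
19.78 tcp in plate [ -4.9 207.3  22. ] F plate xyz [-1.3 -0.  -1.7] M tool [ 0.37  0.01 -0.05] w 13.0
t 19.78 pos [0.5182 0.0989 0.0816] q [ 0.17 -0.13  2.43 -0.13  0.33  0.21] F [-0.2 -0.1 -2.1]
shift mm [122.2  11.8 -37.4] rows 3.1  turn rad [ 0.518   0.0691 -0.262 ] rows 4.7
shift if after turn [120.   24.3 -38.4]
tip y plate [-4.85741341 96.31944145  5.85128331]
```

```bash
python3 - <<'E'
from h import *
todo([.53,.16,.11],frame(4.6))
E
```

```text
t 19.78 pos [0.5182 0.0989 0.0816] q [ 0.17 -0.13  2.43 -0.13  0.33  0.21] F [-0.2 -0.1 -2.1]
shift mm [ 59.9  28.6 -16.3] rows 1.6  turn rad [ 0.521  -0.001   0.0007] rows 4.2
shift if after turn [ 59.9  16.6 -28.4]
```

jog_arm:
  turn:
    - [0,0,0]
    - [0,0,0]
    - [0,0,0]
    - [0,0,0]
    - [0.1,0,0]
    - [0.105,0,0]
    - [0.105,0,0]
    - [0.105,0,0]
    - [0.106,0,0]
    - [0,0,0]
    - [0,0,0]
    - [0,0,0]
  delta_pos:
    - [0.015,0.007,-0.004]
    - [0.015,0.007,-0.004]
    - [0.015,0.007,-0.004]
    - [0.015,0.007,-0.004]
    - [0,0,0]
    - [0,0,0]
    - [0,0,0]
    - [0,0,0]
    - [0,0,0]
    - [0,0,0]
    - [0,0,0]
    - [0,0,0]
  gripper: [0,0,0,0,0,0,0,0,0,0,0,0]

```text
time: 20.78
tool_pos: [0.5296, 0.1581, 0.1092]
tcp_rot: [2.131, 2.307, 0.002]
wrist_force: [-0.2, 1.5, -0.8]
width: 0.151
grip_force: 49.3
```

```bash
python3 - <<'E'
from h import *
todo([.53,.16,.022],frame(4.6))
E
```

```text
t 20.78 pos [0.5296 0.1581 0.1092] q [0.24 0.14 1.99 0.   1.01 0.17] F [-0.2  1.5 -0.8]
shift mm [ 1.9  0.4 87.2] rows 2.1  turn rad [ 0.0011 -0.0003 -0.0012] rows 0.0
shift if after turn [ 1.9  0.5 87.2]
```

Level now. I'll lower it to contact (expected TCP z is about 0.022).

jog_arm:
  turn:
    - [0,0,0]
    - [0,0,0]
    - [0,0,0]
    - [0,0,0]
    - [0,0,0]
    - [0,0,0]
    - [0,0,0]
  delta_pos:
    - [0,0,0.02]
    - [0,0,0.025]
    - [0,0,0.02]
    - [0,0,0.012]
    - [0,0,0.007]
    - [0,0,0]
    - [0,0,0]
  gripper: [0,0,0,0,0,0,0]

```text
time: 21.37
tool_pos: [0.5308, 0.1584, 0.0268]
tcp_rot: [2.131, 2.307, 0.004]
wrist_force: [0.8, 0.4, 0.1]
width: 0.154
grip_force: 49.2
```

jog_arm:
  turn:
    - [0,0,0]
    - [0,0,0]
    - [0,0,0]
    - [0,0,0]
  delta_pos:
    - [0,0,0.001]
    - [0,0,0.001]
    - [0,0,0]
    - [0,0,0]
  gripper: [0,0,0,0]

```text
time: 21.7
tool_pos: [0.5316, 0.1585, 0.0251]
tcp_rot: [2.131, 2.306, 0.005]
wrist_force: [0.7, -0.4, -1.5]
width: 0.151
grip_force: 49.2
```

jog_arm:
  turn:
    - [0,0,0]
    - [0,0,0]
    - [0,0,0]
    - [0,0,0]
  delta_pos:
    - [0,0,0.001]
    - [0,0,0.001]
    - [0,0,0]
    - [0,0,0]
  gripper: [0,0,0,0]

```text
time: 22.03
tool_pos: [0.5309, 0.1583, 0.0222]
tcp_rot: [2.131, 2.307, 0.003]
wrist_force: [0.7, -0.1, -1.5]
width: 0.152
grip_force: 49.2
```

jog_arm:
  turn:
    - [0,0,0]
    - [0,0,0]
    - [0,0,0]
  delta_pos:
    - [0,0,0.001]
    - [0,0,0]
    - [0,0,0]
  gripper: [0,0,0]

```text
time: 22.28
tool_pos: [0.5312, 0.1584, 0.0218]
tcp_rot: [2.131, 2.307, 0.003]
wrist_force: [-1.6, -0.0, 3.5]
width: 0.15
grip_force: 49.9
```

Contact. Open and retreat straight up.

jog_arm:
  turn:
    - [0,0,0]
    - [0,0,0]
    - [0,0,0]
    - [0,0,0]
    - [0,0,0]
    - [0,0,0]
    - [0,0,0]
    - [0,0,0]
    - [0,0,0]
    - [0,0,0]
    - [0,0,0]
    - [0,0,0]
  delta_pos:
    - [0,0,0]
    - [0,0,0]
    - [0,0,0]
    - [0,0,0]
    - [0,0,0]
    - [0,0,-0.01]
    - [0,0,-0.02]
    - [0,0,-0.03]
    - [0,0,-0.03]
    - [0,0,-0.03]
    - [0,0,-0.03]
    - [0,0,0]
  gripper: [0.045,0.045,0.045,0.045,0.045,0.045,0.045,0.045,0.045,0.045,0.045,0.045]

```text
time: 23.28
tool_pos: [0.5353, 0.1594, 0.1798]
tcp_rot: [2.126, 2.301, 0.02]
wrist_force: [1.3, 0.3, 1.4]
width: 0.527
grip_force: 0.0
```

jog_arm:
  turn:
    - [0,0,0]
    - [0,0,0]
    - [0,0,0]
    - [0,0,0]
    - [0,0,0]
    - [0,0,0]
    - [0,0,0]
  delta_pos:
    - [0.03,0,-0.02]
    - [0.03,0,-0.01]
    - [0.03,0,0]
    - [0.03,0,0]
    - [0.03,0,0]
    - [0,0,0]
    - [0,0,0]
  gripper: [0.045,0.045,0.045,0.045,0.045,0.045,0.045]

```text
time: 23.87
tool_pos: [0.5183, 0.309, 0.2015]
tcp_rot: [2.128, 2.31, 0.003]
wrist_force: [0.6, -0.3, 0.4]
width: 0.528
grip_force: 0.0
```

```bash
python3 - <<'E'
from h import *
s=read_state();print(s['time'],s['tool_pos'],s['wrist_force'])
ims=[]
for n in('scene','top'):
    im=vision.read_camera(n)[:,:,::-1].copy();cv2.imwrite(f'pics/{n}6.png',im);ims.append(im)
cv2.imwrite('pics/g6.png',np.hstack([crop(ims[0],265,155,100,120,4),crop(ims[1],300,150,100,120,4)]))
# cap shift before/after
def dark(im,x,y,w,h,th=45):
    m=(im[y:y+h,x:x+w].max(2)<th).astype('uint8')
    n,l,st,ce=cv2.connectedComponentsWithStats(m);i=1+np.argmax(st[1:,4]);return ce[i]+[x,y]
for n,b in(('scene',(350,168,15,20)),('top',(380,205,18,16))): print(n,dark(cv2.imread(f'pics/{n}0.png'),*b),dark(cv2.imread(f'pics/{n}6.png'),*b))
for n in C: print(n,'px per 10mm z',proj(n,plate(0,0,90)[0])-proj(n,plate(0,0,100)[0]))
E
```

```text
23.8667 [0.51832624 0.30902497 0.20154799] [ 0.6115338  -0.28860344  0.37019004]
scene [357.88888889 175.97222222] [357.02941176 176.70588235]
top [388.23529412 212.82352941] [387.21428571 211.42857143]
scene px per 10mm z [-1.386294    1.44326626]
top px per 10mm z [-0.71450318 -1.33153176]
```

View pics/g6.png

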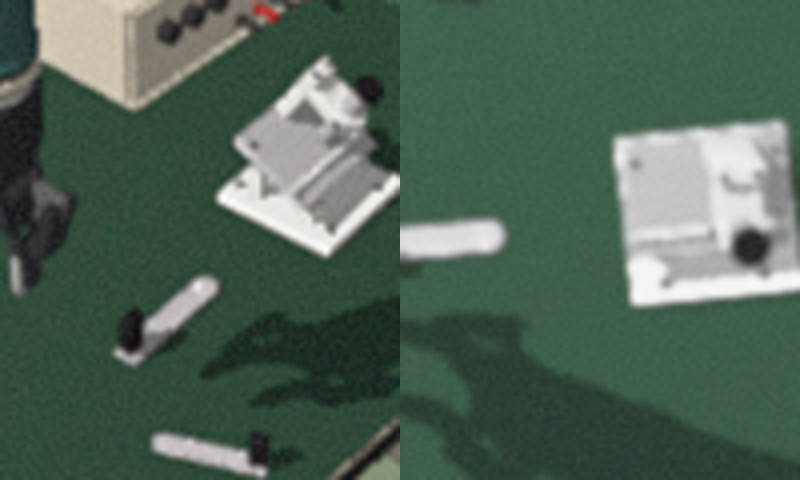

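The gauge lies flat on the bench, with its tip at (500,237) in the top half and about 80 mm clear of the stand. The cap has moved down by several millimetres and stayed there. The small gauge is untouched and the arm is clear of everything, so I'm handing in.

```bash
python3 -c "
from workcell import ticket
print(ticket.finish_job())"
```

```text
the job is handed in; nothing more can be done
None
```

The job is handed in at about 24 s: the sensor was pressed down until it nipped the blade (gap about 6 mm), the blade drew out with 2–4 N of drag, and the gauge lies flat on the bench about 80 mm clear of the stand.

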